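# Pop the label printer's touch-latch cover and reset it

## Robot

A 6-joint arm with a two-finger parallel gripper is mounted at the origin on the work surface. World frame = base frame: x ahead of the robot, y to its left, z up, the work surface at z = 0. Lengths are in mm, angles in rad, forces in N, time in s.
With the tool pointing down it reaches from about 350 to 975 mm from the base axis. Payload 7.1 kg.
Tool frame: the origin (TCP) lies between the finger pads; the fingertips stand 14 mm ahead of it and the grasp point (between the pads) lies 5 mm behind it; z points along the fingers, y is the line along which they close (so a half turn about z gives the same grasp; the last joint's range is limited). The gripper opens to 88 mm and grips with 3 to 60 N. Pads are 20 mm wide; open, the fingers measure 115 mm over their backs; the gripper's body (75 mm by 178 mm) begins 61 mm behind the grasp point.
Start: joints at [1.195, 0.423, 1.63, -0, 1.089, -0.019], TCP at [218.266, 585.632, 236.675] pointing down, gripper open.
Joint ranges: [-3, 3], [-0.9, 2.11], [0.09, 2.58], [-1.31, 4.45], [0.11, 2.69], [-2.54, 2.54]. Speed limits (rad/s): [2.39, 2.39, 3.01, 3.14, 3.14, 3.14].

## Interface

Orientations are given as a rotation vector (axis times angle).
In Python, from workcell import ctrl gives the robot as it stands. The module is installed in compiled form; this text tells all that it offers.
- The arm moves only by the tool servo_tool, never from a script. Its argument "plan" is a list of rows, each a list of 3 entries, a list of its own where there are three numbers: the closure, from 0 (fully open) to 1 (shut), then the shift along the world's x, y, z in mm, then the turn about the world's z in degrees. In form: [[hand, [x, y, z], yaw], ...]. A call has 1 to 10 rows; each row is the pose to reach, as a shift and turn from the pose commanded when the call began; what a row does not reach only later rows make up. A row lasts 1/12 s, in which the tool goes at most 41.7 mm and 7.16 degrees, less where a joint would pass 70% of its speed; a pose out of reach is approached as far as the arm can. A call with a gripper value outside its range is refused whole. The fingers move at their own pace and stop on an object; the grip force is fixed at half the most. Time passes only in rows, so rows that repeat a pose let the fingers close. It gives the time, the measured TCP pose, the force, the opening and the grip force at its end, in the units of the state.
- ctrl.get_obs(): the state, without advancing time (a new reading comes with each control period).
- ctrl.get_image(name): name is "scene" or "side" or "wrist"; returns the picture (480x640x3 uint8, blue, green, red); there is no depth.
- ctrl.camera_info(name): a dict with "fovy" (degrees; the focal length in pixels is half the picture's height over the tangent of half this angle, whatever the lens; pixels are square), "cx", "cy" (the principal point, pixels), "rvec" (rotation vector, rad) and "tvec" (3), from world to camera coordinates, as OpenCV has them; the wrist camera has in their place "T_tool_cam" (4x4, takes a point from camera to tool coordinates, whose origin is the TCP and whose axes are the flange's). Camera axes: x right, y down, z forward; pixel columns grow to the right and rows downward; lengths in mm; the calibration is good to about 2 mm. A picture is of the moment at which its call begins: read the wrist's pose just before it. camera_info takes no time and is no camera call.
- ctrl.close_job(): hands the job in; it is judged then, once.
The state is a dict: "t": time; "qpos": joint angles; "qvel": joint speeds; "joint_torque": joint torques, N m; "ee_pos": TCP position; "orientation": TCP orientation; "ft_force": force on the tool from outside, world axes, zero at the start; "moment": the same for the moment, N m; "width": finger opening in mm; "grasp_force": force on a finger pad.
Only numpy, scipy, OpenCV 4.12 (cv2) and the standard library are available. Lean on these libraries where they do the work, as an engineer would, in place of code of your own. Each camera call takes 0.05 s, during which the arm holds its last target. There are 200 camera calls.

## Task

Reset the label printer that has the green pad on its cover: press the green pad right down to its stop and let go so that the catch springs the cover ajar, push the cover back with a fingertip until it stands open upright by itself, then press the blue button inside fully down and let go. Leave the printer with the orange pad shut, and do not pick up, knock or shift the other things on the counter.

Things in the scene. Friction and masses are not known exactly. Their poses are not given: they have to be found in the camera images.
- green_printer: desktop label printer, grey, fixed to the table, 240 long (x) by 200 wide (y) by 125 high, with a white hinged cover on top that carries a round green pad. Origin: centre of the underside; x points to its back (hinge side), y to its left, z up. The top rim is at z = 125.
- green_pad (a point): centre of the top face of the green pad (disc, 28 across) on the cover, 125 mm from the hinge line; moves with the cover. Shut, it is at x = -70, y = 0, z = 131 in the printer's frame. Press here straight down with 6 to 8 N (the catch needs about 4; less springs back shut): the catch lets go at 6 mm, a firm stop is at 8 mm, and as the finger lifts off the cover follows it up until ajar
- green_edge (a point): middle of the lower edge of the cover's free (front) end, 150 mm from the hinge line; it moves with the cover. The cover is a flat plate 146 long, 162 wide, 10 thick, of 100 g
- green_hinge (a point): middle of the cover's hinge line (fixed), which runs along the printer's y axis, at x = 55, y = 0, z = 121 in the printer's frame
- green_cover (a joint): cover angle in rad: 0 shut (latched), -0.05 where the catch lets go, about -0.067 pressed in to the stop, about 0.42 sprung ajar (free edge then about 60 mm above the rim), 1.57 upright, 1.75 fully back at its stop. The stiff hinge keeps the cover where it is left beyond ajar; about 3 N at the edge swings it
- green_button_top (a point): centre of the top of the round blue reset button (26 across) in the well under the cover, 22 mm below the rim, at x = -55, y = -10, z = 103 in the printer's frame; pressed straight down
- green_button (a joint): blue button travel in m: 0 up, 0.006 fully down (4 N); it springs back. It stands in the well: x -97 to 57, y -83 to 83 in the printer's frame, floor 40 below the rim. A white plunger pin (8 across, at x = -5, y = 70) stands 25 mm above the rim once the catch has sprung
- orange_printer: desktop label printer, grey, fixed to the table, 240 long (x) by 200 wide (y) by 125 high, with a white hinged cover on top that carries a round orange pad. Origin: centre of the underside; x points to its back (hinge side), y to its left, z up. The top rim is at z = 125. Same model; leave it shut.
- orange_cover (a joint): cover angle of the printer with the orange pad, as for the green one; must stay at 0
- stapler: red and black desk stapler, 130 long (x), 34 wide, 50 high, loose; origin centre of underside. Bystander
- mug: blue mug, 80 across, 95 high, loose; origin centre of underside. Bystander
- label_roll: white paper label roll, 70 across, 50 high, standing on its end, loose; origin centre of underside. Bystander
- glue: white glue bottle, 44 across, 120 high, loose; origin centre of underside. Bystander
- clip_tray: blue open clip tray, 70 by 90 by 30 high, loose; origin centre of underside. Bystander
- tape: black tape dispenser, 55 by 150 by 75 high, loose; origin centre of underside. Bystander

How it is judged:
By the outcome, as a careful person would: the job done as asked, in the order asked, and still so for the second after the job is handed in, with the robot touching nothing.
It also fails if it takes over 51 s, if anything falls off the work surface, if the arm or the gripper's body presses on something with over 40 N, if the wrist force passes 120 N, or if a joint passes its speed limit or range.

## Working session

There is one attempt and no reset: what is moved stays moved. The work goes in short steps, Python scripts to look and compute and a tool call to move; the robot and the scene stay as the last step left them, time stands still between calls to the robot, and variables do not carry over. Pictures are saved under pics/ and viewed, at most 10 in all, crops included, and the job is handed in when it is done.

Besides the shell and the picture viewer there is one more tool, called after "Call:" as name([rows], argument=value, ...), one row to a line, values as JSON. servo_tool: Moves the arm, as the interface text tells. Its arguments: {"type":"object","properties":{"plan":{"type":"array"}},"required":["plan"]}

```bash
mkdir -p pics; python3 - <<'E'
from workcell import ctrl
import cv2
o=ctrl.get_obs(); print(o['t'],o['ee_pos'],o['orientation'],o['width'])
for n in("scene","side"):
    cv2.imwrite(f"pics/{n}0.png",ctrl.get_image(n)); print(n,ctrl.camera_info(n))
print(ctrl.camera_info("wrist"))
E
```

```text
0.0 [218.08904343 585.16303473 235.90913574] [-5.57442625e-01 -3.09145716e+00  2.31842879e-03] 87.74674809237948
scene {'fovy': 42.83661912786206, 'cx': 323.4828587872005, 'cy': 233.62980312378548, 'rvec': array([ 1.26766706,  2.15495904, -1.01345058]), 'tvec': array([ 257.64856025, -244.3699951 , 1953.54209013])}
side {'fovy': 56.494854001685425, 'cx': 327.7891214535246, 'cy': 238.06978591945386, 'rvec': array([ 2.37784498, -0.04800469,  0.00286134]), 'tvec': array([-529.73069945,  107.16276512, 1357.51621832])}
{'fovy': 58.75936502041581, 'cx': 332.01362192593075, 'cy': 244.4257618905914, 'T_tool_cam': array([[ 5.33930650e-04, -9.61813253e-01, -2.73706014e-01,
         7.64493759e+01],
       [ 9.99998845e-01,  9.03038445e-04, -1.22256836e-03,
         7.31643098e-01],
       [ 1.42304950e-03, -2.73705045e-01,  9.61812624e-01,
        -1.49502721e+02],
       [ 0.00000000e+00,  0.00000000e+00,  0.00000000e+00,
         1.00000000e+00]])}
```

View pics/scene0.png

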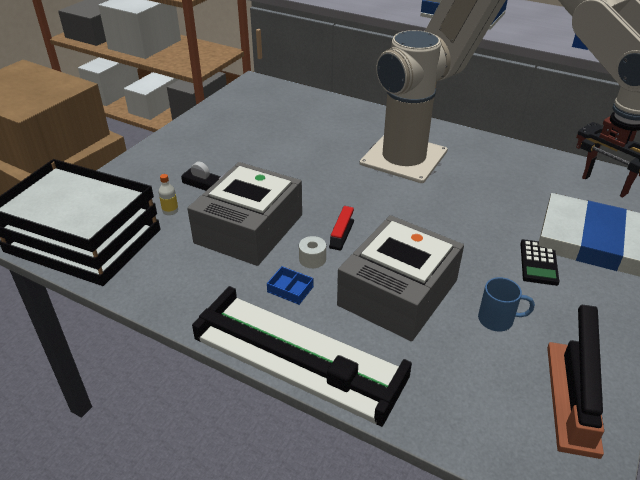

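View pics/side0.png

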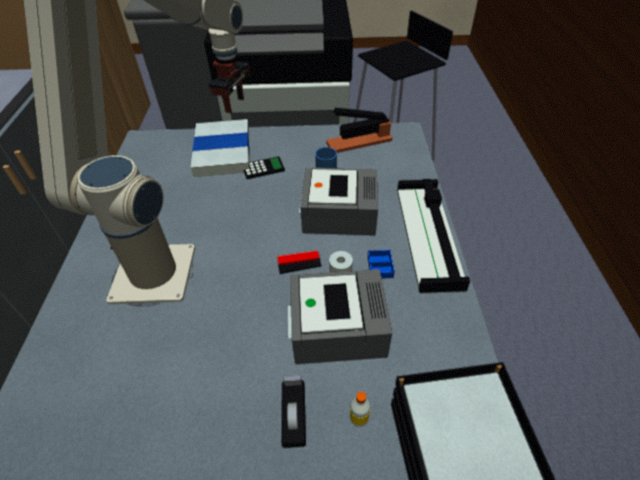

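The scene view shows the green pad at (260,178) and the side view at (311,303). The hinge side of the printer faces away from the robot, so I'll zoom in for the corners.

```bash
python3 - <<'E'
import cv2,numpy as np
a=cv2.imread("pics/scene0.png")[155:265,180:310]; b=cv2.imread("pics/side0.png")[262:372,275:405]
cv2.imwrite("pics/c.png",np.vstack([cv2.resize(a,None,fx=2.7,fy=2.7,interpolation=3),cv2.resize(b,None,fx=2.7,fy=2.7,interpolation=3)]))
for n in("scene","side"):
    h=cv2.cvtColor(cv2.imread(f"pics/{n}0.png"),cv2.COLOR_BGR2HSV)
    m=cv2.inRange(h,(45,120,60),(80,255,255)); k,_,s,c=cv2.connectedComponentsWithStats(m)
    print(n,[(s[i,4],c[i].round(2)) for i in range(1,k) if s[i,4]>15])
E
```

```text
scene [(np.int32(36), array([259.5 , 177.28])), (np.int32(19), array([259.89, 330.16])), (np.int32(38), array([372.39, 379.71]))]
side [(np.int32(87), array([275.26, 162.93])), (np.int32(61), array([310.23, 302.34]))]
```

View pics/c.png

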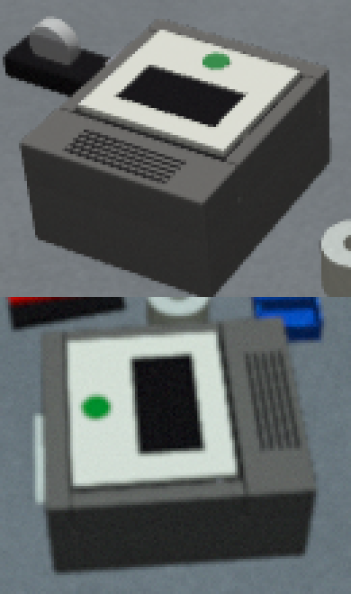

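The crop shows the printer top clearly, with the rim corners readable in both views. I'll fit the pose to them.

```bash
cat > h.py <<'E'
import cv2,numpy as np
from workcell import ctrl
def proj(n,P):
    c=ctrl.camera_info(n); f=240/np.tan(np.radians(c['fovy']/2))
    return cv2.projectPoints(np.float64(P),c['rvec'],c['tvec'],np.array([[f,0,c['cx']],[0,f,c['cy']],[0,0,1.]]),None)[0][:,0]
def T(p,P):
    P=np.float64(P); c,s=np.cos(p[2]),np.sin(p[2])
    return np.c_[p[0]+c*P[:,0]-s*P[:,1],p[1]+s*P[:,0]+c*P[:,1],P[:,2]]
E
python3 - <<'E'
from h import *
from scipy.optimize import least_squares
pad=[-70,0,131]
D={"scene":([[120,-100,125],[120,100,125],[-120,100,125],pad],[[188.1,208],[256.7,230.6],[301.9,179.8],[259.5,177.3]]),
"side":([[-120,-100,125],[120,-100,125],[120,100,125],[-120,100,125],pad],[[292.8,340.1],[391.7,333.5],[379.8,270.5],[290.6,275],[310.2,302.3]])}
f=lambda p:np.concatenate([((proj(n,T(p,P))-np.array(u))*np.where(np.array(P)[:,2:]>130,4,1)).ravel() for n,(P,u) in D.items()])
r=least_squares(f,[600,-200,0],x_scale=[100,100,.1],loss='soft_l1'); p=r.x; print(p,r.fun.reshape(-1,2).round(1).tolist())
for k,P in dict(pad=[-70,0,131],hinge=[55,0,121],button=[-55,-10,103],pin=[-5,70,150],edge=[-95,0,121]).items(): print(k,T(p,[P]).round(1))
E
```

```text
[ 5.50110993e+02 -2.20004454e+02  4.43110031e-02] [[-1.4, -0.7], [-1.5, -0.6], [0.2, -0.4], [2.2, 0.4], [-1.3, 0.5], [0.9, -0.7], [-0.6, -2.2], [-0.9, -0.5], [0.7, 1.4]]
pad [[ 480.2 -223.1  131. ]]
hinge [[ 605.1 -217.6  121. ]]
button [[ 495.6 -232.4  103. ]]
pin [[ 542.  -150.3  150. ]]
edge [[ 455.2 -224.2  121. ]]
```

Call:
servo_tool([
  [1, [12, -38, 0], 6],
  [1, [24, -76, 0], 12],
  [1, [37, -114, 0], 18],
  [1, [49, -152, 0], 23],
  [1, [61, -190, 0], 23],
  [1, [74, -228, 0], 23],
  [1, [86, -266, 0], 23],
  [1, [98, -304, 0], 23],
  [1, [111, -342, 0], 23],
  [1, [123, -380, 0], 23],
])

```text
t: 0.93
ee_pos: [341.3, 203.8, 236.7]
orientation: [-0.071, 3.141, 0.0]
ft_force: [0.4, 1.0, -0.3]
width: 24.5
grasp_force: 0.0
```

Call:
servo_tool([
  [1, [12, -38, 0], 0],
  [1, [25, -76, 0], 0],
  [1, [38, -114, 0], 0],
  [1, [50, -152, 0], 0],
  [1, [62, -190, 0], 0],
  [1, [75, -228, 0], 0],
  [1, [88, -266, 0], 0],
  [1, [100, -304, 0], 0],
  [1, [112, -342, 0], 0],
  [1, [124, -380, 0], 0],
])

```text
t: 1.77
ee_pos: [465.2, -176.5, 236.5]
orientation: [0.069, -3.141, -0.0]
ft_force: [0.1, 0.4, 0.2]
width: 0.4
grasp_force: 0.0
```

Call:
servo_tool([
  [1, [10, -30, 0], 0],
  [1, [15, -46.5, 0], 0],
  [1, [15, -46.5, 0], 0],
  [1, [15, -46.5, 0], 0],
])

```text
t: 2.1
ee_pos: [479.7, -220.7, 236.1]
orientation: [0.068, -3.14, -0.002]
ft_force: [-0.3, -0.5, -0.3]
width: 0.4
grasp_force: 0.0
```

```bash
cat >> h.py <<'E'
def wrist(name=None,z=131,lo=(45,120,60),hi=(80,255,255)):
    o=ctrl.get_obs(); im=ctrl.get_image("wrist"); c=ctrl.camera_info("wrist")
    if name: cv2.imwrite(f"pics/{name}.png",im)
    f=240/np.tan(np.radians(c['fovy']/2)); W=np.eye(4); W[:3,:3]=cv2.Rodrigues(np.float64(o['orientation']))[0]; W[:3,3]=o['ee_pos']; W=W@c['T_tool_cam']
    m=cv2.inRange(cv2.cvtColor(im,cv2.COLOR_BGR2HSV),lo,hi); k,_,s,cc=cv2.connectedComponentsWithStats(m)
    for i in range(1,k):
        if s[i,4]>100:
            d=W[:3,:3]@[(cc[i][0]-c['cx'])/f,(cc[i][1]-c['cy'])/f,1]; print(s[i],cc[i].round(1),(W[:3,3]+d*(z-W[2,3])/d[2]).round(1))
    print(o['t'],o['ee_pos'],o['ft_force'])
E
python3 -c "
from h import *
wrist('w1')"
```

```text
[ 308  228   44   43 1474] [329.1 249.2] [ 479.  -221.4  131. ]
2.1 [ 479.694759   -220.69241422  236.07637545] [-0.25479718 -0.49061205 -0.30614143]
```

View pics/w1.png

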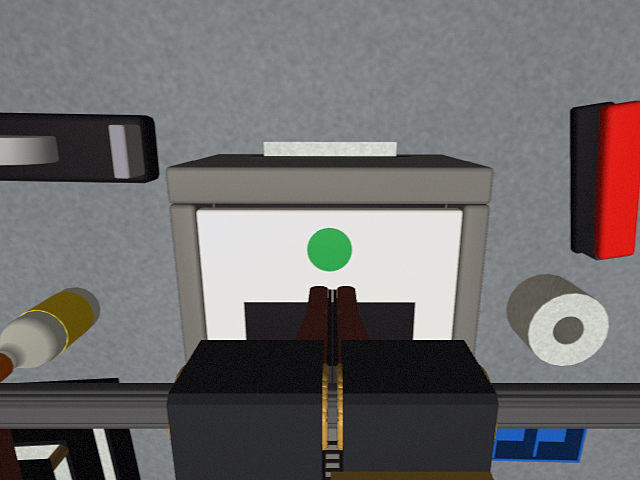

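The wrist view shows the green pad at (329,249), which puts it at (479,-221), directly below the tool. I'll descend now.

Call:
servo_tool([
  [1, [0, 0, -35], 0],
  [1, [0, 0, -65], 0],
  [1, [0, 0, -80], 0],
  [1, [0, 0, -86], 0],
  [1, [0, 0, -86], 0],
  [1, [0, 0, -86], 0],
])

```text
t: 2.65
ee_pos: [480.5, -220.0, 151.3]
orientation: [-0.072, 3.14, -0.0]
ft_force: [1.0, -0.8, 0.2]
width: 0.2
grasp_force: 0.0
```

Call:
servo_tool([
  [1, [0, 0, -1.5], 0],
  [1, [0, 0, -3], 0],
  [1, [0, 0, -4.5], 0],
  [1, [0, 0, -6], 0],
  [1, [0, 0, -7], 0],
  [1, [0, 0, -8], 0],
  [1, [0, 0, -8], 0],
])

```text
t: 3.23
ee_pos: [480.5, -221.1, 142.8]
orientation: [-0.07, 3.14, -0.0]
ft_force: [-0.3, 0.7, 2.4]
width: 0.4
grasp_force: 1.2
```

Call:
servo_tool([
  [1, [0, 0, -1], 0],
  [1, [0, 0, -2], 0],
  [1, [0, 0, -3], 0],
  [1, [0, 0, -4], 0],
  [1, [0, 0, -4], 0],
])

```text
t: 3.65
ee_pos: [480.3, -221.0, 138.5]
orientation: [0.07, -3.141, 0.0]
ft_force: [-0.4, -1.5, 2.8]
width: 0.3
grasp_force: 1.2
```

Call:
servo_tool([
  [1, [0, 0, -0.7], 0],
  [1, [0, 0, -1.4], 0],
  [1, [0, 0, -1.4], 0],
])

```text
t: 3.9
ee_pos: [480.3, -221.0, 137.2]
orientation: [0.07, -3.141, 0.0]
ft_force: [0.5, -1.2, 3.0]
width: 0.2
grasp_force: 1.5
```

Call:
servo_tool([
  [1, [0, 0, -0.5], 0],
  [1, [0, 0, -1], 0],
  [1, [0, 0, -1], 0],
])

```text
t: 4.15
ee_pos: [480.3, -221.0, 136.5]
orientation: [-0.07, 3.141, -0.0]
ft_force: [-1.7, -0.8, 7.4]
width: 0.7
grasp_force: 3.1
```

Call:
servo_tool([
  [1, [0, 0, 0], 0],
])

```text
t: 4.23
ee_pos: [480.3, -221.0, 136.5]
orientation: [-0.07, 3.141, -0.0]
ft_force: [-1.6, -1.0, 6.5]
width: 0.4
grasp_force: 3.0
```

Call:
servo_tool([
  [1, [0, 0, 3], 0],
  [1, [0, 0, 8], 0],
  [1, [0, 0, 14], 0],
  [1, [0, 0, 22], 0],
  [1, [0, 0, 30], 0],
  [1, [0, 0, 40], 0],
  [1, [0, 0, 52], 0],
  [1, [0, 0, 68], 0],
  [1, [0, 0, 90], 0],
  [1, [0, 0, 110], 0],
])

```text
t: 5.07
ee_pos: [479.9, -220.7, 247.8]
orientation: [0.07, -3.14, -0.0]
ft_force: [-0.4, -0.1, -0.4]
width: 0.4
grasp_force: 0.0
```

```bash
python3 -c "
from h import *
cv2.imwrite('pics/s2.png',cv2.resize(ctrl.get_image('side')[220:380,220:440],None,fx=3,fy=3))
wrist(z=180)"
```

```text
[306 271  49  36 698] [329.4 281.6] [ 490.6 -221.9  180. ]
5.1167 [ 481.97192384 -221.65738129  251.81459041] [1.85729325 0.40322936 3.28519131]
```

View pics/s2.png

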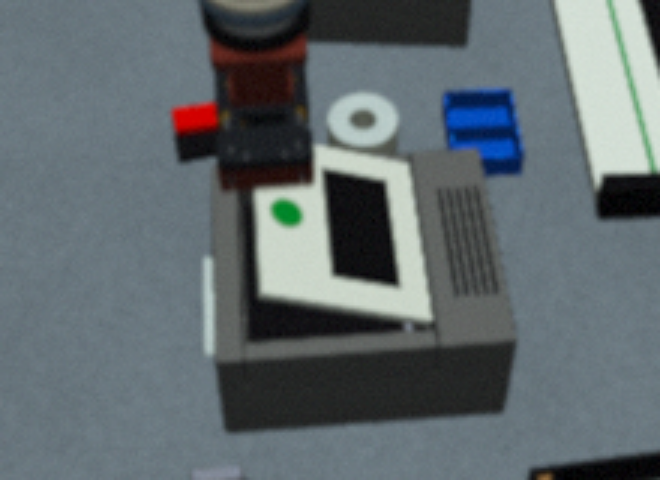

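The cover is ajar, with the pad in view at crop (287,212). Next I'll back off, drop in front of the free edge and push.

Call:
servo_tool([
  [1, [-25, -2, 0], 0],
  [1, [-50, -3, 0], 0],
  [1, [-50, -3, -30], 0],
  [1, [-50, -3, -60], 0],
  [1, [-50, -3, -80], 0],
  [1, [-50, -3, -84], 0],
  [1, [-50, -3, -84], 0],
])

```text
t: 5.75
ee_pos: [429.1, -223.2, 161.0]
orientation: [0.07, -3.137, -0.003]
ft_force: [-0.5, -0.0, -0.2]
width: 0.1
grasp_force: 0.0
```

Call:
servo_tool([
  [1, [8, 0, 0], 0],
  [1, [16, 1, 0], 0],
  [1, [23, 1, 0], 0],
  [1, [29, 1, 4], 0],
  [1, [35, 1, 10], 0],
  [1, [41, 2, 18], 0],
  [1, [47, 2, 26], 0],
  [1, [53, 2, 34], 0],
  [1, [60, 3, 42], 0],
  [1, [60, 3, 42], 0],
])

```text
t: 6.58
ee_pos: [491.3, -221.5, 207.1]
orientation: [-0.07, 3.139, -0.003]
ft_force: [-4.3, -0.9, 3.1]
width: 0.3
grasp_force: 2.2
```

Call:
servo_tool([
  [1, [9, 0, 8], 0],
  [1, [18, 1, 15], 0],
  [1, [27, 1, 22], 0],
  [1, [36, 2, 28], 0],
  [1, [45, 2, 32], 0],
  [1, [54, 2, 36], 0],
  [1, [63, 3, 39], 0],
  [1, [72, 3, 41], 0],
  [1, [80, 3, 42], 0],
  [1, [88, 4, 43], 0],
])

```text
t: 7.42
ee_pos: [579.1, -217.0, 247.1]
orientation: [0.07, -3.141, 0.0]
ft_force: [0.0, -1.2, -0.4]
width: 0.5
grasp_force: 0.4
```

Call:
servo_tool([
  [1, [8, 0, 0], 0],
  [1, [16, 1, 0], 0],
  [1, [22, 1, 0], 0],
  [1, [22, 1, 0], 0],
])

```text
t: 7.75
ee_pos: [601.4, -215.7, 246.9]
orientation: [-0.071, 3.141, 0.0]
ft_force: [0.2, 0.1, -0.1]
width: 0.4
grasp_force: 0.0
```

```bash
python3 -c "
from h import *
cv2.imwrite('pics/s3.png',cv2.resize(ctrl.get_image('side')[200:380,220:440],None,fx=3,fy=3))
print(ctrl.get_obs()['ee_pos'])"
```

```text
[ 600.77026747 -215.75298972  246.91804534]
```

View pics/s3.png

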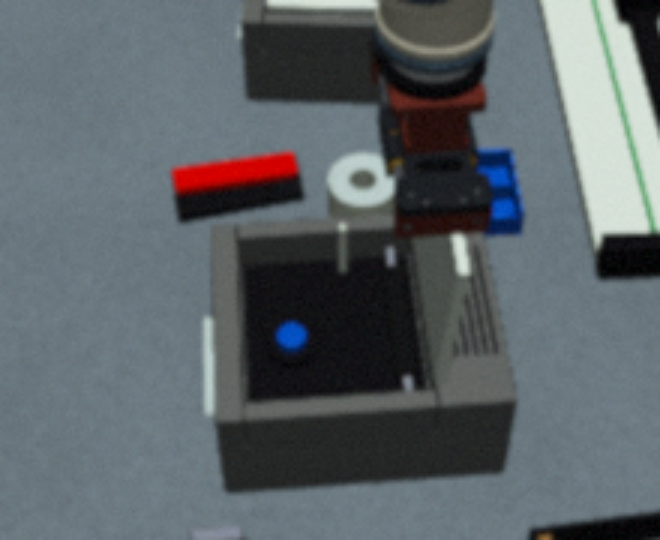

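The cover stands upright, with its top edge at crop (460,250), and the blue button is exposed at crop (291,335). I'll retreat over the button and measure.

Call:
servo_tool([
  [1, [-25, -3, 0], 0],
  [1, [-60, -8, 0], 0],
  [1, [-95, -13, 0], 0],
  [1, [-107, -16, 0], 0],
  [1, [-107, -16, 0], 0],
  [1, [-107, -16, 0], 0],
])

```text
t: 8.3
ee_pos: [493.6, -232.3, 247.9]
orientation: [-0.068, 3.139, -0.001]
ft_force: [-0.3, -0.3, 0.5]
width: 0.6
grasp_force: 0.0
```

```bash
python3 -c "
from h import *
wrist(z=103,lo=(100,120,60),hi=(130,255,255))
cv2.imwrite('pics/s4.png',cv2.resize(ctrl.get_image('side')[200:380,220:440],None,fx=3,fy=3))
p=[550.1,-220,.0443]
for a in (1.4,1.57,1.65,1.75):
  print(a,[((proj('side',T(p,[[55-150*np.cos(a),y,121+150*np.sin(a)]]))[0]-[220,200])*3).round().tolist() for y in (-81,81)])"
```

```text
[ 315  217   36   37 1064] [332.4 235.1] [ 494.3 -231.1  103. ]
[ 496  365  102   18 1520] [542.6 374.6] [600.2 -61.1 103. ]
[ 497  429   93   14 1172] [544.3 434.9] [656.2 -49.6 103. ]
8.3 [ 493.55390674 -232.28026611  247.9002917 ] [-0.28720214 -0.29860365  0.52210584]
1.4 [[407.0, 278.0], [383.0, 116.0]]
1.57 [[442.0, 273.0], [414.0, 112.0]]
1.65 [[459.0, 273.0], [429.0, 111.0]]
1.75 [[479.0, 273.0], [447.0, 112.0]]
```

View pics/s4.png

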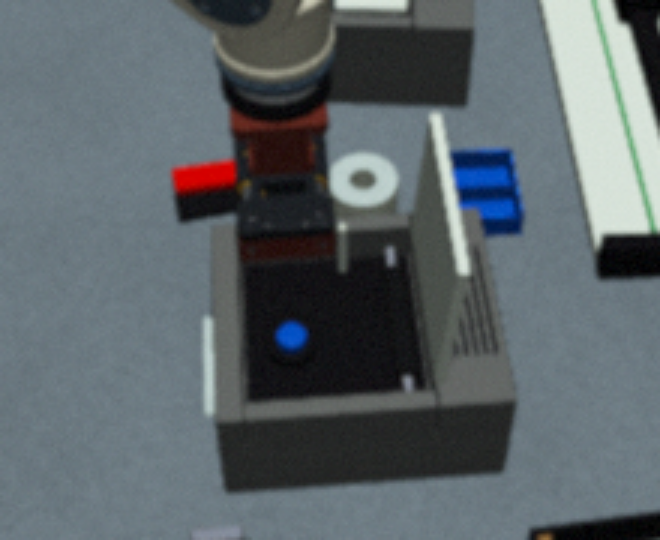

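The cover stands by itself at about 1.65 rad, and the button is measured at (494,-231). I'll press it now.

Call:
servo_tool([
  [1, [0, 1, -38], 0],
  [1, [0, 1, -76], 0],
  [1, [0, 1, -108], 0],
  [1, [0, 1, -122], 0],
  [1, [0, 1, -126], 0],
  [1, [0, 1, -128], 0],
  [1, [0, 1, -130], 0],
  [1, [0, 1, -131], 0],
  [1, [0, 1, -131], 0],
])

```text
t: 9.15
ee_pos: [494.3, -231.0, 117.4]
orientation: [-0.07, 3.139, -0.001]
ft_force: [-0.5, 2.1, 2.4]
width: 0.7
grasp_force: 1.4
```

Call:
servo_tool([
  [1, [0, 0, -1], 0],
  [1, [0, 0, -2], 0],
  [1, [0, 0, -3], 0],
  [1, [0, 0, -4], 0],
  [1, [0, 0, -4], 0],
])

```text
t: 9.57
ee_pos: [494.4, -231.2, 114.9]
orientation: [-0.07, 3.138, -0.002]
ft_force: [-3.8, 6.0, 23.2]
width: 0.3
grasp_force: 11.8
```

```bash
python3 -c "
from h import *
o=ctrl.get_obs(); print(o['moment'],o['ft_force'],o['ee_pos'])
a=cv2.resize(ctrl.get_image('side')[190:350,250:410],None,fx=2.5,fy=2.5,interpolation=3)
b=cv2.resize(ctrl.get_image('scene')[80:240,170:330],None,fx=2.5,fy=2.5,interpolation=3)
cv2.imwrite('pics/s5.png',np.hstack([a,b]))"
```

```text
[0.95288347 0.83528662 0.05181735] [-3.7764983   5.97930906 23.190312  ] [ 494.44453993 -231.20199259  114.92337797]
```

View pics/s5.png

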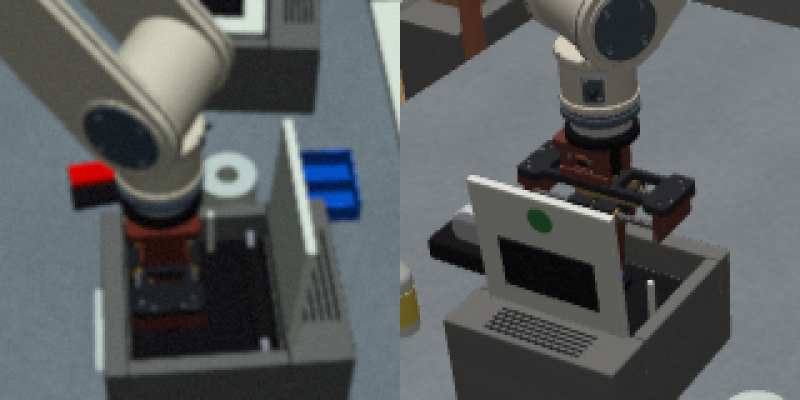

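Call:
servo_tool([
  [1, [0, 0, 0], 0],
  [1, [0, 0, 0], 0],
])

```text
t: 9.83
ee_pos: [494.4, -231.2, 114.9]
orientation: [-0.07, 3.138, -0.002]
ft_force: [-4.0, 5.3, 23.6]
width: 0.5
grasp_force: 11.7
```

Call:
servo_tool([
  [1, [0, 0, 1.5], 0],
  [1, [0, 0, 1.5], 0],
  [1, [0, 0, 1.5], 0],
])

```text
t: 10.08
ee_pos: [494.3, -231.2, 115.2]
orientation: [-0.07, 3.138, -0.002]
ft_force: [-0.8, 3.7, 10.4]
width: 0.7
grasp_force: 5.4
```

```bash
python3 -c "
from h import *
o=ctrl.get_obs(); print(o['moment'],o['ft_force'],o['ee_pos'])"
```

```text
[0.66406538 0.0831668  0.00622362] [-0.82394329  3.67795149 10.38902893] [ 494.31527117 -231.20732174  115.1993369 ]
```

```bash
python3 -c "
from h import *
wrist('w5',z=103,lo=(100,120,60),hi=(130,255,255))
a=cv2.imread('pics/w5.png')
b=cv2.resize(ctrl.get_image('side')[270:350,285:385],(400,320),interpolation=3)
cv2.imwrite('pics/w6.png',np.hstack([cv2.resize(a[120:440,130:530],(400,320)),b]))"
```

```text
[316 282  30  57 289] [331.5 299.7] [ 487.7 -230.6  103. ]
[300 290  10  30 168] [304.  305.4] [ 490.8 -241.8  103. ]
[601 462  39  18 659] [621.  470.7] [567.2 -92.6 103. ]
10.0833 [ 494.31527117 -231.20732174  115.1993369 ] [-0.82394329  3.67795149 10.38902893]
```

View pics/w6.png

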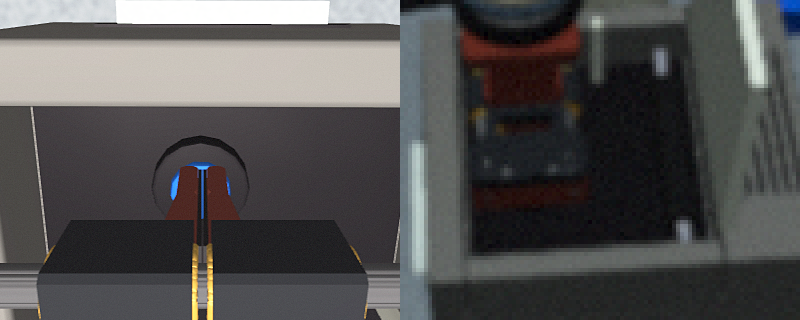

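The wrist view shows a dark collar around the button at crop (200,185). The corners of the two closed fingertips overlap the button and rest on this collar, so I'll lift, open halfway and press with one finger only.

Call:
servo_tool([
  [1, [0, 0, 10], 0],
  [1, [0, 0, 22], 0],
  [0.5, [1, 12, 32], 0],
  [0.5, [1, 26, 32], 0],
  [0.5, [1, 26, 32], 0],
  [0.5, [1, 26, 32], 0],
  [0.5, [1, 26, 32], 0],
  [0.5, [1, 26, 32], 0],
])

```text
t: 10.85
ee_pos: [494.0, -204.7, 145.3]
orientation: [0.071, -3.14, -0.0]
ft_force: [-0.5, -0.6, 0.9]
width: 37.0
grasp_force: 0.0
```

```bash
python3 -c "
from h import *
wrist('w7',z=103,lo=(100,120,60),hi=(130,255,255))
o=ctrl.get_obs(); c=ctrl.camera_info('wrist'); f=240/np.tan(np.radians(c['fovy']/2)); w=o['width']; print('width',w)
Ti=np.linalg.inv(c['T_tool_cam']); a=cv2.imread('pics/w7.png')
for s in(-1,1):
  Q=[[x,s*(w/2+d),14,1] for x,d in((-10,0),(10,0),(10,10),(-10,10))]
  q=np.array([Ti@p for p in Q]); u=np.c_[q[:,0]/q[:,2]*f+c['cx'],q[:,1]/q[:,2]*f+c['cy']]; print(u.round(0).tolist())
  cv2.polylines(a,[u.round().astype(int)],True,(0,255,255),1)
cv2.imwrite('pics/w8.png',cv2.resize(a[180:420,200:500],(750,600),interpolation=3))"
```

```text
[ 248  258   55   52 1790] [275.2 280.1] [ 491.4 -231.   103. ]
[ 594  435   46   45 1566] [617.4 460.1] [587.4 -43.5 103. ]
10.85 [ 494.03700448 -204.6902609   145.33466965] [-0.49401458 -0.62476592  0.94986635]
width 40.937376064513735
[[281.0, 334.0], [280.0, 290.0], [255.0, 290.0], [258.0, 334.0]]
[[378.0, 334.0], [379.0, 290.0], [403.0, 290.0], [401.0, 334.0]]
```

View pics/w8.png

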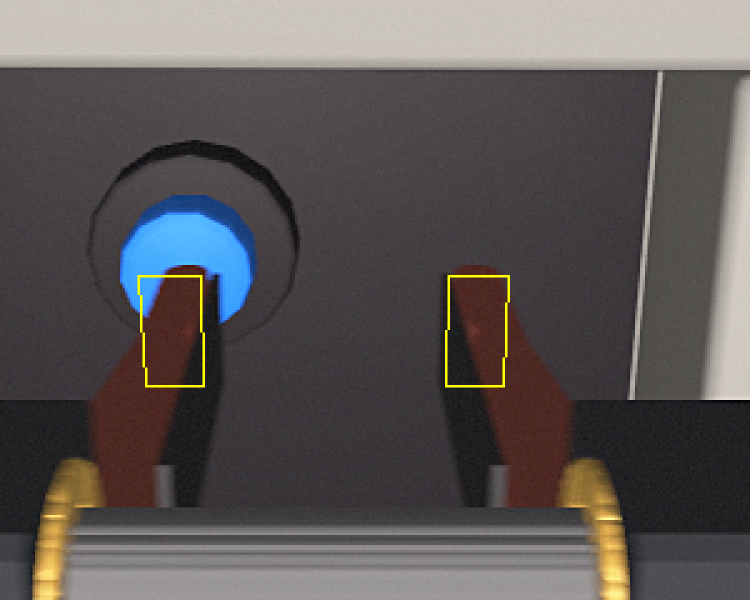

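The picture shows the button top centred near crop (187,276). The left fingertip covers its lower part, and the right finger is clear of the collar. I'll nudge x by 2 mm and press with the left finger, watching the force.

Call:
servo_tool([
  [0.5, [2, -0.5, 0], 0],
  [0.5, [2, -0.5, -8], 0],
  [0.5, [2, -0.5, -16], 0],
  [0.5, [2, -0.5, -22], 0],
  [0.5, [2, -0.5, -22], 0],
  [0.5, [2, -0.5, -22], 0],
])

```text
t: 11.4
ee_pos: [495.8, -205.2, 122.9]
orientation: [0.07, -3.139, -0.001]
ft_force: [-0.0, -0.2, -0.1]
width: 43.9
grasp_force: 0.0
```

Call:
servo_tool([
  [0.5, [0, 0, -2], 0],
  [0.5, [0, 0, -4], 0],
  [0.5, [0, 0, -4], 0],
  [0.5, [0, 0, -4], 0],
])

```text
t: 11.73
ee_pos: [496.5, -205.5, 120.0]
orientation: [-0.07, 3.14, -0.0]
ft_force: [-0.0, -0.0, 2.1]
width: 43.7
grasp_force: 0.8
```

Call:
servo_tool([
  [0.5, [0, 0, -1], 0],
  [0.5, [0, 0, -2], 0],
  [0.5, [0, 0, -2], 0],
  [0.5, [0, 0, -2], 0],
])

```text
t: 12.07
ee_pos: [496.5, -205.5, 117.9]
orientation: [-0.07, 3.14, -0.0]
ft_force: [0.3, 0.2, 2.4]
width: 43.6
grasp_force: 1.3
```

Call:
servo_tool([
  [0.5, [0, 0, -1], 0],
  [0.5, [0, 0, -2], 0],
  [0.5, [0, 0, -2], 0],
  [0.5, [0, 0, -2], 0],
])

```text
t: 12.4
ee_pos: [496.5, -205.5, 115.9]
orientation: [-0.07, 3.14, -0.0]
ft_force: [-0.6, -0.3, 4.1]
width: 44.0
grasp_force: 1.8
```

Call:
servo_tool([
  [0.5, [0, 0, -0.5], 0],
  [0.5, [0, 0, -1], 0],
  [0.5, [0, 0, -1], 0],
])

```text
t: 12.65
ee_pos: [496.5, -205.5, 115.2]
orientation: [-0.07, 3.14, -0.0]
ft_force: [-1.4, -0.2, 8.7]
width: 43.8
grasp_force: 3.9
```

Call:
servo_tool([
  [0.5, [0, 0, -0.5], 0],
  [0.5, [0, 0, -1], 0],
  [0.5, [0, 0, -1], 0],
])

```text
t: 12.9
ee_pos: [496.6, -205.5, 114.9]
orientation: [-0.07, 3.14, -0.001]
ft_force: [-3.4, 1.1, 15.0]
width: 43.5
grasp_force: 7.9
```

Both presses stopped hard at the same height after about 6 mm of travel and 4 N of spring, so the button went fully down. I'll retreat and check numerically.

Call:
servo_tool([
  [0.5, [0, 0, 3], 0],
  [0.5, [0, 0, 12], 0],
  [0.5, [0, 0, 35], 0],
  [0.5, [-10, 0, 70], 0],
  [0.5, [-30, 0, 105], 0],
  [0.5, [-50, 0, 140], 0],
  [0.5, [-60, 0, 160], 0],
  [0.5, [-60, 0, 160], 0],
  [0.5, [-60, 0, 160], 0],
  [0.5, [-60, 0, 160], 0],
])

```text
t: 13.73
ee_pos: [436.0, -205.0, 272.9]
orientation: [0.07, -3.14, -0.001]
ft_force: [0.1, 0.3, -0.3]
width: 43.9
grasp_force: 0.0
```

```bash
python3 -c "
from h import *
o=ctrl.get_obs(); print(o['t'],o['ee_pos'],o['ft_force'])
im=ctrl.get_image('side'); a=cv2.imread('pics/side0.png')
n=cv2.resize(im[200:380,220:440],None,fx=3,fy=3); s=cv2.imread('pics/s4.png')
D=lambda x,y:cv2.absdiff(x,y).mean().round(2)
print('cover',D(n[100:370,405:500],s[100:370,405:500]),'button',D(n[310:360,265:320],s[310:360,265:320]))
print('orange',D(im[165:235,298:382],a[165:235,298:382]),'roll/tray',D(im[248:268,330:395],a[248:268,330:395]),'stapler',D(im[248:272,275:322],a[248:272,275:322]),'tape/glue',D(im[372:450,270:375],a[372:450,270:375]),'mug',D(im[145:170,310:340],a[145:170,310:340]))"
```

```text
13.7333 [ 435.95929908 -205.04920054  272.94360123] [ 0.1092204   0.30321177 -0.33610959]
cover 1.71 button 2.25
orange 5.95 roll/tray 16.05 stapler 32.72 tape/glue 4.09 mug 4.93
```

```bash
python3 -c "
from workcell import ctrl
print(ctrl.close_job())"
```

```text
the job is handed in; nothing more can be done
None
```

The green printer is reset and the job is handed in at about 14 s: pad pressed to its stop, cover standing open by itself at about 1.65 rad, and blue button pressed fully down (twice, as the first press was in doubt) and released. The orange printer was left shut and nothing else was approached, though the final image check could not confirm the stapler, label roll and clip tray because their regions were probably partly blocked by the cover or gripper.

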